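# Dock the bench burner and key its head home

### The arm

A 6-joint arm with a two-finger parallel gripper is mounted at the origin on the work surface. World frame = base frame: x ahead of the robot, y to its left, z up, the work surface at z = 0. Lengths are in mm, angles in rad, forces in N, time in s.
With the tool pointing down it reaches from about 350 to 775 mm from the base axis. Payload 7.3 kg.
Tool frame: the origin (TCP) lies on the centre line of the jaws, within the pads' length; the fingertips stand 22 mm ahead of it and the grasp point (between the pads) lies 3 mm ahead of it; z points along the fingers, y is the direction in which the jaws open and shut (so a half turn about z gives the same grasp; the last joint's range is limited). The gripper opens to 92 mm and grips with 3 to 60 N. Pads are 19 mm wide; open, the fingers measure 130 mm over their backs; the gripper's body (75 mm by 190 mm) begins 47 mm behind the grasp point.
Start: joints at [-1.36, 0.342, 1.524, -0, 1.275, -0.146], TCP at [183.393, -491.945, 248.741] pointing down, gripper open.
Joint ranges: [-2.53, 2.53], [-0.77, 2.02], [0.04, 2.7], [-1, 4.14], [0.28, 2.66], [-3.11, 3.11]. Speed limits (rad/s): [2.57, 2.57, 3.14, 3.14, 3.14, 3.14].

### API

Orientations are given as [roll, pitch, yaw] about the fixed x, y, z axes, in that order (R = Rz(yaw) Ry(pitch) Rx(roll)).
In Python, from plant import get_obs, capture, close_job gives the robot as it stands.
- The arm moves only by the tool carry_out, never from a script. Its arguments are lists of equal length, an entry for each row: "xyz": the shift along the tool's x, y, z scaled (see below), a list of three; "dr": the turn, a rotation vector about the tool's x, y, z scaled (see below), a list of three. A call has 1 to 8 rows; each row shifts and turns the commanded pose from where the row before left it, along the tool's axes as they then stand; what a row does not reach is not made up. The controller multiplies each number of a shift by 0.06 m and each number of a turn by 8 degrees. A row lasts 1/8 s, in which the tool goes at most 62.5 mm and 10.7 degrees, less where a joint would pass 70% of its speed; a pose out of reach is approached as far as the arm can. A call with a number of a shift or a turn outside -1 to 1 is refused whole. A call with a gripper value outside its range is refused whole. "gripper" is the gripper's target within -1 to 1 (fully open at 1, half-way at 0, shut at -1), set as the call begins (left out, the last holds). The fingers move at their own pace and stop on an object; the grip force is fixed at half the most. Time passes only in rows, so rows that do not move let the fingers close. It gives the time, the measured TCP pose, the force and the opening at its end, in the units of the state.
- get_obs(): the state, without advancing time (a new reading comes with each control period).
- capture(name): name is "scene" or "top"; returns a dict with "image" (480x640x3 uint8, blue, green, red), "fx", "fy", "cx", "cy" (pixels), "pose" (4x4, takes a point from camera to world coordinates). Camera axes: x right, y up, looking along -z (the intrinsics and any distortion apply to the point x, -y, -z); pixel columns grow to the right and rows downward; lengths in mm; the calibration is good to about 2 mm. A picture is of the moment at which its call begins. There is no depth.
- close_job(): hands the job in, once; it reports no verdict.
The state is a dict: "time": time; "joint_positions": joint angles; "dq": joint speeds; "tau": joint torques, N m; "tool_pos": TCP position; "tcp_rot": TCP orientation; "contact_force": force on the tool from outside, world axes, zero at the start; "moment": the same for the moment, N m; "grip_width": finger opening in mm.
Only numpy, scipy, OpenCV 4.12 (cv2) and the standard library are available. Lean on these libraries where they do the work, as an engineer would, in place of code of your own. Each camera call takes 0.05 s, during which the arm holds its last target.

### The job

Slide the bench burner along the table into its dock until its foot sits against the end stop. Then, with the burner docked, turn its knurled collar until the hidden keyways drop over the pins, push the collar fully home against its spring, and finish while still holding it pushed home, so that a colleague can fit the retaining clip. Leave the other things on the bench where they are.

Things in the scene. Friction and masses are not known exactly. Their poses are not given: they have to be found in the camera images.
- dock: aluminium dock fixed to the table: two parallel rails 94 mm apart, 20 mm high, 14 mm thick, their mouth ends flared. Origin on the table, where the burner's post axis stands when fully docked; x points along the rails from the mouth to the end stop (the way to push), z up. Straight rails begin at x = -55 mm, flares at -105 mm
- end_stop (a point): middle of the inner face of the dock's end stop, a 26 mm high cross bar, 45 mm from the dock's origin along its x; axes as the dock's
- foot: foot of the loose bench burner (about 0.75 kg in all): dark steel slab 120 mm long (its x), 90 mm wide (y), 30 mm high, standing before the dock's mouth, x roughly into the dock. Origin on the underside below the axis of its upright post; slab from x = -75 mm (rear face, to push) to +45 mm (front face, meets the end stop)
- post_top (a point): centre of the top of the foot's upright post, inside the collar, 66 mm above the foot's underside. The post is 26 mm in diameter, with three radial pins 120 degrees apart, 50 mm above the table; a coil spring round it with a washer on top pushes the collar up (about 3 N at rest, 5 N at home)
- collar_center (a point): centre, half-way up, of the knurled metal collar, a closed round cap loose over the post: 57 mm diameter, 34 mm tall, plus a brass nozzle 10 mm high; z is its axis. Inside, unseen, three keyways 120 degrees apart, at an unmarked angle. At rest on its spring it is 71.5 mm above the foot's underside, at home 57.5 mm. Let go, it springs up
- collar_bottom (a point): centre of the collar's underside, 17 mm below its centre. At a wrong angle it can be pushed down only 2 mm, onto the pins; where the keyways match (a window of about +-0.12 rad, met within a third of a turn in either direction) it goes down 14 mm, till the closed top lands on the post
- graphite_pad: bystander: flat black graphite pad, 90 x 60 x 12 mm, beyond the dock's end stop; origin at the centre of its underside
- jar: bystander: closed glass jar, 60 mm across, 85 mm tall; origin at the centre of its underside
- wood_disc: bystander: flat wooden disc, 90 mm across, 16 mm thick; origin at the centre of its underside
- brush: bystander: small brush lying on the table; origin on its underside
- weight: bystander: small brass weight, 44 mm across, 50 mm tall; origin at the centre of its underside
- bottle: bystander: white plastic bottle, 60 mm across, 150 mm tall; origin at the centre of its underside
- wrench: bystander: wrench lying on the table; origin on its underside
Not all that is in view belongs to the job. There is more than one size of the dock; the job needs the larger.

How it is judged (in metres and radians):
On the way, in this order (a step that is already met when the one before it is completed fails the run):
1. the burner's foot is in the dock, against the end stop (x of foot in the frame of dock between -0.005 and 0.005 m and y of foot in the frame of dock between -0.005 and 0.005 m and angle between foot's own z axis and vertical below 0.06 rad), for 0.2 s.
2. with the burner docked, the collar's keyways have dropped over the pins (all of step 1 and z of collar_center in the frame of foot below 0.064 m), for 0.2 s.
At the end, for the whole second after the job is handed in: The foot is docked (origin within 5 mm of the dock's, standing flat), the collar is pushed home over the pins (within 2.5 mm of its lowest position, upright on the post), and the gripper's fingers still press on it (all of step 1 and z of collar_center in the frame of foot below 0.06 m and horizontal distance between collar_center and foot below 0.004 m and angle between collar_center's own z axis and vertical below 0.08 rad and contact force between the fingers and collar above 1 N); the arm keeps its last pose, push and grip.
It fails at once if a bystander was moved by more than 30 mm (distance of any of graphite_pad, jar, wood_disc, brush, weight, bottle, wrench from where it was at the start of the episode above 0.03 m).
It fails at once if the burner was tipped (angle between foot's own z axis and vertical above 0.25 rad).
It also fails if it takes over 58 s, if anything falls off the work surface, if the arm or the gripper's body presses on something with over 40 N, if the wrist force passes 120 N, or if a joint passes its speed limit or range.

## Working session

There is one attempt and no reset: what is moved stays moved. The work goes in short steps, Python scripts to look and compute and a tool call to move; the robot and the scene stay as the last step left them, time stands still between calls to the robot, and variables do not carry over. Pictures are saved under pics/ and viewed, and the job is handed in when it is done.

Besides the shell and the picture viewer there is one more tool, called after "Request:" as name(argument=value, ...) on one line, values as JSON. carry_out: Moves the arm, as the interface text tells. Shifts and turns lie within -1 to 1; 1 stands for 0.06 m of shift or 8 degrees of turn. Its arguments: {"type":"object","properties":{"xyz":{"type":"array"},"dr":{"type":"array"},"gripper":{"type":"number"}},"required":["xyz","dr"]}

```bash
mkdir -p pics; ls; python3 - <<'E'
from plant import get_obs, capture
import cv2, numpy as np
print(get_obs())
for n in("scene","top"):
    c=capture(n); cv2.imwrite(f"pics/{n}0.png",c["image"]); print(n,{k:v for k,v in c.items() if k!="image"})
E
```

```text
pics
{'time': 0.0, 'joint_positions': array([-1.36000309e+00,  3.42709608e-01,  1.52503330e+00,  1.35216402e-05,
        1.27542835e+00, -1.45996969e-01]), 'dq': array([-0.00022743, -0.00082117,  0.00030681,  0.00100981,  0.00055389,
        0.00046445]), 'tau': array([ 6.93579950e-04, -4.31241381e+01, -2.44213593e+01,  7.19156535e-02,
        5.60371298e-02, -1.28886263e-04]), 'tool_pos': array([ 183.3094686 , -491.54211023,  248.04607733]), 'tcp_rot': array([-3.14003272e+00, -2.42446160e-04,  3.56786068e-01]), 'contact_force': array([-0.19622422,  0.05451328,  0.06617842]), 'moment': array([-0.06198177, -0.03041421,  0.02162881]), 'grip_width': 91.79811980876798}
scene {'fx': 526.067740388422, 'fy': 526.067740388422, 'cx': 318.52144522098274, 'cy': 240.4169557997169, 'pose': array([[-8.64622221e-01, -2.96245099e-01,  4.05792135e-01,
         1.02784838e+03],
       [ 5.01912573e-01, -5.45673979e-01,  6.71061605e-01,
         8.40852197e+02],
       [ 2.26314968e-02,  7.83886950e-01,  6.20490988e-01,
         8.42458801e+02],
       [ 0.00000000e+00,  0.00000000e+00,  0.00000000e+00,
         1.00000000e+00]])}
top {'fx': 478.79559822999295, 'fy': 478.79559822999295, 'cx': 321.69097988660445, 'cy': 241.0201110482799, 'pose': array([[ 1.78391873e-02,  9.95467591e-01, -9.34132645e-02,
         4.46757959e+02],
       [-9.99709790e-01,  1.92716240e-02,  1.44547659e-02,
         2.36273406e+01],
       [ 1.61894763e-02,  9.31282937e-02,  9.95522487e-01,
         1.13648113e+03],
       [ 0.00000000e+00,  0.00000000e+00,  0.00000000e+00,
         1.00000000e+00]])}
```

View pics/scene0.png

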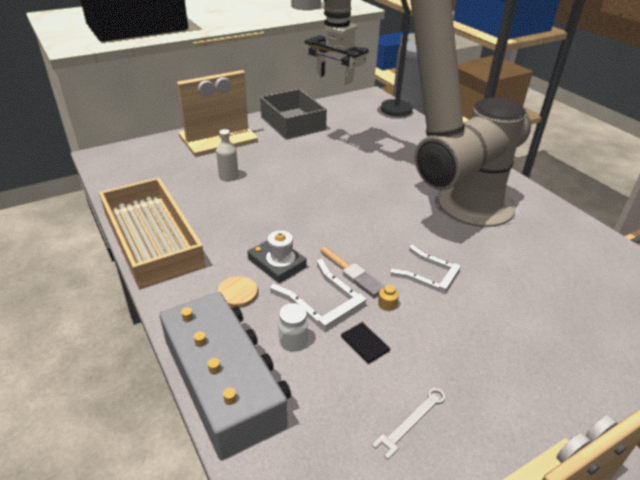

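View pics/top0.png

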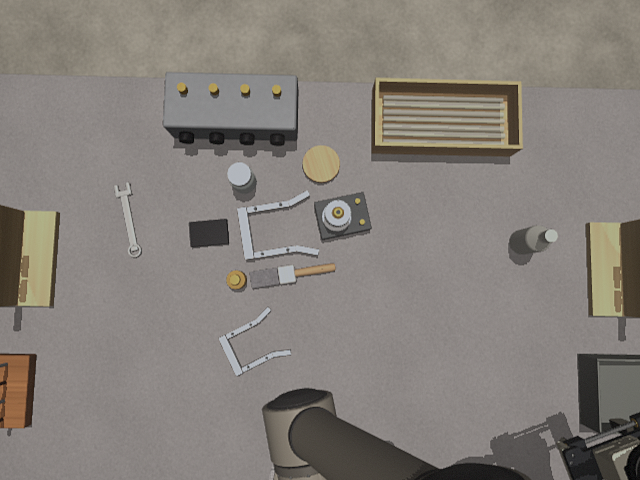

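The scene view shows the burner at about (280,252), the larger dock at about (320,295), and the smaller dock at about (430,270). In the top view the burner is at (342,217). The large dock opens right, with its stop at about (248,233). I'll zoom in to measure.

```bash
cat > h.py <<'E'
import numpy as np, cv2
from plant import get_obs, capture
def ray(c,u,v):
    d=np.array([(u-c["cx"])/c["fx"],-(v-c["cy"])/c["fy"],-1.0]); P=np.array(c["pose"]); return P[:3,3],P[:3,:3]@d
def onz(c,u,v,z):
    o,d=ray(c,u,v); return (o+d*(z-o[2])/d[2])[:2]
def proj(c,p):
    P=np.array(c["pose"]); q=P[:3,:3].T@(np.array(p,float)-P[:3,3]); return c["cx"]-c["fx"]*q[0]/q[2], c["cy"]+c["fy"]*q[1]/q[2]
def two(c1,uv1,c2,uv2):
    o1,d1=ray(c1,*uv1);o2,d2=ray(c2,*uv2)
    s=np.linalg.lstsq(np.c_[d1,-d2],o2-o1,rcond=None)[0]; a=o1+s[0]*d1;b=o2+s[1]*d2
    return (a+b)/2,np.linalg.norm(a-b)
E
python3 - <<'E'
import cv2
t=cv2.imread("pics/top0.png"); s=cv2.imread("pics/scene0.png")
cv2.imwrite("pics/tz.png",cv2.resize(t[180:280,225:385],None,fx=5,fy=5,interpolation=cv2.INTER_CUBIC))
cv2.imwrite("pics/sz.png",cv2.resize(s[220:340,235:395],None,fx=5,fy=5,interpolation=cv2.INTER_CUBIC))
E
```

```text
(no output)
```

View pics/tz.png

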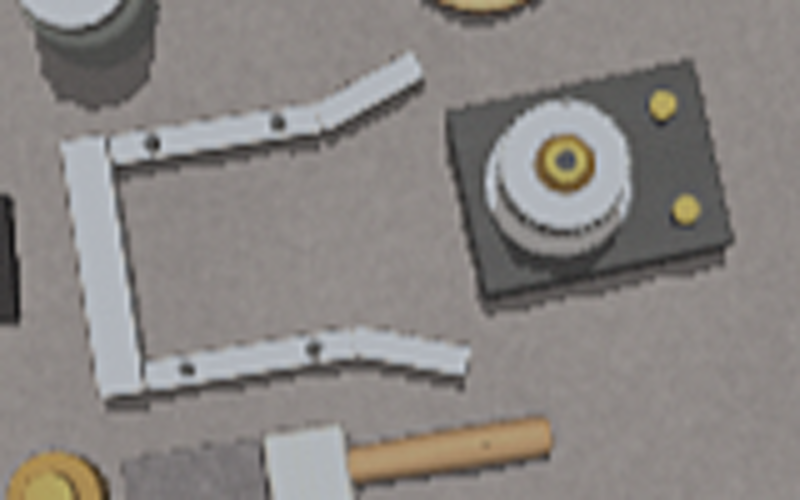

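View pics/sz.png

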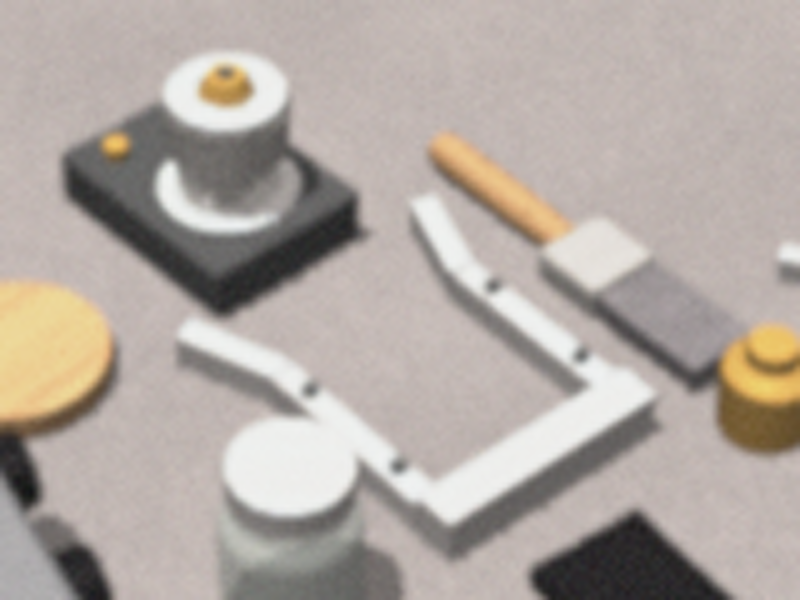

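```bash
python3 - <<'E'
from h import *
c=capture("top"); s=capture("scene")
T=lambda X,Y:(225+(X+.5)/5-.5,180+(Y+.5)/5-.5)
S=lambda X,Y:(235+(X+.5)/5-.5,220+(Y+.5)/5-.5)
def ev(name,pts,z):
    r=np.array([onz(c,*T(*p),z) for p in pts]); print(name,r.round(1).tolist()); return r
st=ev("stop",[(63,143),(108,136),(143,392),(105,398)],26)
ru=ev("railU top surface inner edge",[(113,163),(322,132)],20)
rl=ev("railL inner",[(143,370),(355,330)],20)
hu=ev("screws",[(152,143),(278,121),(187,369),(314,348)],20)
f=ev("foot",[(447,112),(692,62),(732,240),(487,298)],30)
n=ev("nozzle",[(566,160)],98.5)
ev("collar top ellipse",[(497,165),(632,165),(565,98),(565,232)],88.5)
fl=ev("flares",[(410,55),(424,75),(469,345),(465,375)],20)
print("footedges",[np.linalg.norm(f[i]-f[(i+1)%4]) for i in range(4)], "ctr",f.mean(0))
a=(f[0]-f[1])+(f[3]-f[2]); th=np.arctan2(a[1],a[0]); print("foot yaw",th, "orig",f.mean(0)+15*np.array([np.cos(th),np.sin(th)]))
d=st[2]-st[1]; print("stop len",np.linalg.norm(d),"dir(normal +90)",np.arctan2(d[1],d[0])-np.pi/2,np.arctan2(d[1],d[0])+np.pi/2)
for e in(ru,rl,hu[:2],hu[2:]):
    q=e[0]-e[1]; print("rail dir",np.arctan2(q[1],q[0]))
m=(st[1]+st[2])/2; print("endstop mid",m)
# two view
for nm,a,b in [("nozzle",(566,158),(226,72)),("stop outU",(63,143),(447,520)),("footcorner",(487,298),(357,205)),("footc0",(447,112),(220,283)),("scrU far",(152,143),(400,464)),("scrU near",(278,121),(309,388)),("scrL far",(187,369),(582,355)),("scrL near",(314,348),(493,285))]:
    p,e=two(c,T(*a),s,S(*b)); print(nm,p.round(1),round(e,1))
E
```

```text
stop [[624.2, 206.4], [627.9, 185.5], [508.4, 165.5], [505.3, 182.9]]
railU top surface inner edge [[616.1, 183.6], [632.9, 85.9]]
railL inner [[519.0, 166.5], [539.6, 68.2]]
screws [[626.0, 165.7], [637.7, 106.7], [519.8, 146.1], [530.8, 87.2]]
foot [[641.9, 27.2], [668.0, -87.3], [584.2, -106.8], [554.8, 6.9]]
nozzle [[609.6, -25.6]]
collar top ellipse [[608.3, 4.4], [609.5, -55.3], [638.9, -25.2], [579.1, -26.1]]
flares [[670.5, 45.2], [661.1, 38.4], [533.6, 14.8], [519.5, 16.4]]
footedges [np.float64(117.45441878980571), np.float64(86.01297057484042), np.float64(117.4836854640434), np.float64(89.35647657273915)] ctr [612.23476479 -40.01437862]
foot yaw 1.8093795647008706 orig [608.68987129 -25.4392721 ]
stop len 121.21942954110101 dir(normal +90) -4.546054184741772 -1.4044615311519784
rail dir 1.740469116031778
rail dir 1.7773821832577905
rail dir 1.7666576860933287
rail dir 1.754502884762575
endstop mid [568.15736596 175.49641632]
nozzle [609.6 -25.1 100.6] 1.3
stop outU [624.4 206.   27. ] 0.8
footcorner [556.1   6.5  21.6] 1.1
footc0 [641.7  27.7  25.8] 2.0
scrU far [624.8 165.5  23.8] 1.3
scrU near [636.8 106.6  23.9] 0.5
scrL far [519.3 146.   22.9] 0.9
scrL near [530.2  87.2  23.1] 0.9
```

```bash
cat >> h.py <<'E'
from scipy.spatial.transform import Rotation as R
DY=1.754; DO=np.array([577.1,131.2]); EX=np.array([np.cos(DY),np.sin(DY)]); EY=np.array([-EX[1],EX[0]])
def todock(p): p=np.array(p)[:2]-DO; return np.array([p@EX,p@EY])
def dock(x,y): return DO+x*EX+y*EY
def plan(xy,z,yaw=DY):
    o=get_obs(); Rm=R.from_euler("xyz",o["tcp_rot"]).as_matrix()
    d=Rm.T@(np.array([*xy,z])-o["tool_pos"]); Rt=R.from_euler("xyz",[np.pi,0,yaw]).as_matrix()
    rv=R.from_matrix(Rm.T@Rt).as_rotvec(degrees=True)
    print("t",o["time"],"pos",o["tool_pos"].round(1),"F",o["contact_force"].round(2),"w",round(o["grip_width"],1)); print("shift mm",d.round(2),"units",(d/60).round(3),"rot deg",rv.round(2),"units",(rv/8).round(3))
E
python3 - <<'E'
from h import *
print(todock([609,-25.4])); c=capture("top")
print("box",onz(c,375,150,40),"jar",onz(c,240,172,85),"disc",onz(c,321,163,16))
plan(dock(-265,-1),248)
E
```

```text
[-159.79087347   -2.83668029]
box [ 766.5298317  -113.54143239] jar [696.44799425 193.26705367] disc [738.88697167  12.34482141]
t 0.25 pos [ 183.3 -491.8  248.4] F [ 0.12 -0.3  -0.56] w 92.1
shift mm [ 541.77 -185.01    0.58] units [ 9.029 -3.084  0.01 ] rot deg [-3.000e-02 -3.000e-02 -8.005e+01] units [-4.0000e-03 -4.0000e-03 -1.0007e+01]
```

Request:
carry_out(xyz=[[0.9,-0.31,0],[0.9,-0.31,0],[0.9,-0.31,0],[0.9,-0.31,0],[0.9,-0.31,0],[0.9,-0.31,0],[0.9,-0.31,0],[0.9,-0.31,0]], dr=[[0,0,0],[0,0,0],[0,0,0],[0,0,0],[0,0,0],[0,0,0],[0,0,0],[0,0,0]], gripper=-0.1)

```text
time: 1.25
tool_pos: [537.5, -200.2, 248.7]
tcp_rot: [3.141, 0.0, 0.357]
contact_force: [0.6, -0.6, 0.1]
grip_width: 41.5
```

Request:
carry_out(xyz=[[0.9,-0.31,0],[0.9,-0.31,0],[0,0,0],[0,0,0],[0,0,0],[0,0,0],[0,0,0],[0,0,0]], dr=[[0,0,0],[0,0,0],[0,0,-1],[0,0,-1],[0,0,-1],[0,0,-1],[0,0,-1],[0,0,-1]])

```text
time: 2.25
tool_pos: [624.3, -129.0, 248.4]
tcp_rot: [-3.141, 0.0, 1.199]
contact_force: [0.5, 0.6, -0.0]
grip_width: 41.6
```

Request:
carry_out(xyz=[[0,0,0],[0,0,0],[0,0,0],[0,0,0],[0,0,0]], dr=[[0,0,-1],[0,0,-1],[0,0,-1],[0,0,-1],[0,0,0]])

```text
time: 2.88
tool_pos: [624.3, -129.0, 248.5]
tcp_rot: [-3.141, -0.0, 1.752]
contact_force: [-0.5, -1.2, -0.4]
grip_width: 41.3
```

```bash
python3 - <<'E'
from h import *
plan(dock(-265,-1),32)
E
```

```text
t 2.875 pos [ 624.3 -129.   248.5] F [-0.51 -1.19 -0.42] w 41.3
shift mm [ -0.52   2.07 216.48] units [-0.009  0.034  3.608] rot deg [-0.03 -0.01 -0.13] units [-0.003 -0.001 -0.016]
```

Request:
carry_out(xyz=[[0,0.034,0.8],[0,0,0.8],[0,0,0.8],[0,0,0.8],[0,0,0.4],[0,0,0]], dr=[[0,0,0],[0,0,0],[0,0,0],[0,0,0],[0,0,0],[0,0,0]])

```text
time: 3.62
tool_pos: [625.0, -128.3, 30.5]
tcp_rot: [-3.137, -0.002, 1.751]
contact_force: [0.7, 0.3, -0.2]
grip_width: 41.4
```

Request:
carry_out(xyz=[[0.2,0,0],[0.2,0,0],[0.2,0,0],[0.2,0,0],[0.2,0,0],[0.2,0,0]], dr=[[0,0,0],[0,0,0],[0,0,0],[0,0,0],[0,0,0],[0,0,0]])

```text
time: 4.38
tool_pos: [613.4, -59.8, 34.2]
tcp_rot: [-3.141, 0.005, 1.756]
contact_force: [-6.0, -20.4, 6.8]
grip_width: 41.3
```

```bash
python3 - <<'E'
from h import *
plan(dock(-84.5,-1),32)
for n in("top",):
    c=capture(n); cv2.imwrite("pics/t1.png",cv2.resize(c["image"][150:290,215:425],None,fx=3.5,fy=3.5,interpolation=cv2.INTER_CUBIC))
E
```

```text
t 4.375 pos [613.4 -59.8  34.2] F [ -6.05 -20.39   6.83] w 41.3
shift mm [109.96   0.33   1.6 ] units [1.833 0.005 0.027] rot deg [-0.01  0.31  0.09] units [-0.001  0.039  0.012]
```

View pics/t1.png

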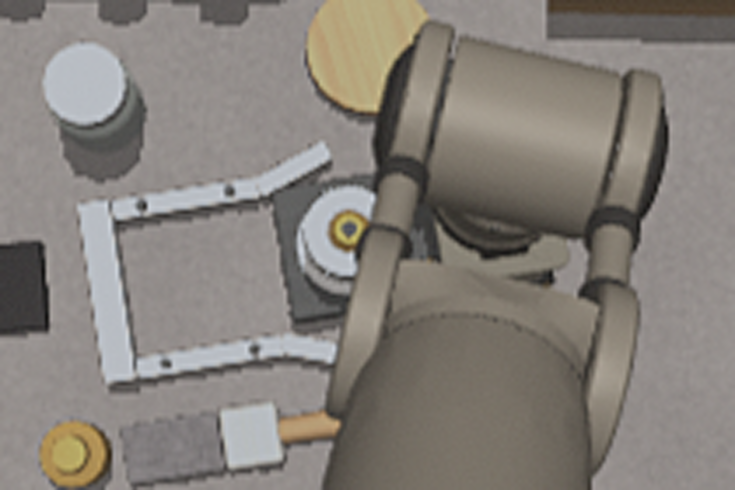

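The foot has moved into the mouth: nozzle at (350,230), front edge inside the flares. The push force was 21 N, so I'll go on slower and watch it.

Request:
carry_out(xyz=[[0,0,0],[0,0,0]], dr=[[0,0,0],[0,0,0]])

```text
time: 4.68
tool_pos: [613.3, -57.9, 33.6]
tcp_rot: [3.141, 0.001, 1.754]
contact_force: [-0.6, -4.0, 4.0]
grip_width: 41.4
```

Request:
carry_out(xyz=[[0.08,0,0],[0.08,0,0],[0.08,0,0],[0.08,0,0]], dr=[[0,0,0],[0,0,0],[0,0,0],[0,0,0]])

```text
time: 5.18
tool_pos: [609.7, -39.5, 33.6]
tcp_rot: [-3.142, 0.002, 1.754]
contact_force: [-1.2, -7.4, 2.1]
grip_width: 41.4
```

```bash
python3 - <<'E'
from h import *
plan(dock(-84.5,-1),32)
for n in("top",):
    c=capture(n); cv2.imwrite("pics/t2.png",cv2.resize(c["image"][150:290,215:425],None,fx=3.5,fy=3.5,interpolation=cv2.INTER_CUBIC))
E
```

```text
t 5.175 pos [609.7 -39.5  33.6] F [-1.18 -7.45  2.11] w 41.4
shift mm [8.924e+01 3.000e-02 1.440e+00] units [1.487 0.    0.024] rot deg [-0.    0.11 -0.01] units [-0.     0.014 -0.001]
```

View pics/t2.png

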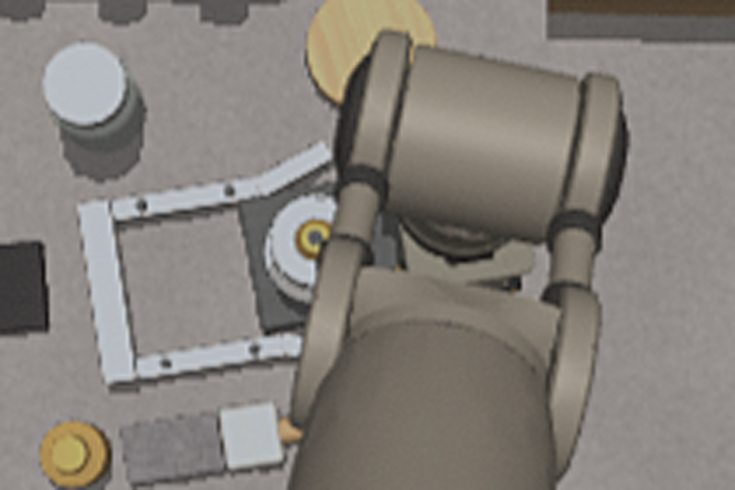

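The foot is entering the straight rails cleanly, with its front edge at about (255,270). Pushing on.

Request:
carry_out(xyz=[[0.12,0,0],[0.12,0,0],[0.12,0,0],[0.12,0,0],[0.12,0,0],[0.12,0,0],[0.12,0,0],[0.12,0,0]], dr=[[0,0,0],[0,0,0],[0,0,0],[0,0,0],[0,0,0],[0,0,0],[0,0,0],[0,0,0]])

```text
time: 6.22
tool_pos: [598.3, 17.4, 33.0]
tcp_rot: [-3.139, 0.001, 1.754]
contact_force: [-3.6, -7.6, 1.3]
grip_width: 41.1
```

Request:
carry_out(xyz=[[0.08,0,0],[0.08,0,0],[0.08,0,0],[0,0,0],[0,0,0]], dr=[[0,0,0],[0,0,0],[0,0,0],[0,0,0],[0,0,0]])

```text
time: 6.85
tool_pos: [596.6, 32.5, 32.9]
tcp_rot: [-3.142, -0.0, 1.753]
contact_force: [0.0, -0.9, -0.9]
grip_width: 41.4
```

```bash
python3 - <<'E'
from h import *
plan(dock(-84.5,-1),32)
for n in("top",):
    c=capture(n); cv2.imwrite("pics/t3.png",cv2.resize(c["image"][150:290,215:425],None,fx=3.5,fy=3.5,interpolation=cv2.INTER_CUBIC))
E
```

```text
t 6.85 pos [596.6  32.5  32.9] F [ 0.04 -0.92 -0.94] w 41.4
shift mm [16.14 -0.15  0.95] units [ 0.269 -0.003  0.016] rot deg [-0.   -0.02 -0.04] units [-0.    -0.002 -0.005]
```

View pics/t3.png

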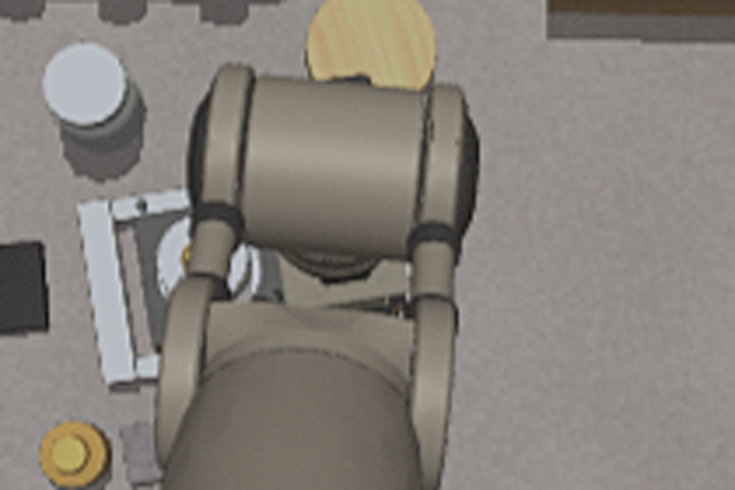

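A gap remains between the foot's front edge (about x=140) and the stop (about x=122). Closing it slowly.

Request:
carry_out(xyz=[[0.06,0,0],[0.06,0,0],[0.06,0,0],[0.03,0,0]], dr=[[0,0,0],[0,0,0],[0,0,0],[0,0,0]])

```text
time: 7.4
tool_pos: [594.6, 43.9, 32.9]
tcp_rot: [3.141, 0.001, 1.753]
contact_force: [-0.9, -6.1, 2.7]
grip_width: 41.5
```

Request:
carry_out(xyz=[[0.03,0,0],[0.03,0,0],[0.03,0,0]], dr=[[0,0,0],[0,0,0],[0,0,0]])

```text
time: 7.78
tool_pos: [594.3, 46.1, 33.0]
tcp_rot: [3.141, 0.006, 1.754]
contact_force: [0.4, -23.7, -1.0]
grip_width: 41.6
```

```bash
python3 - <<'E'
from h import *
plan(dock(-84.5,-1),32)
for n in("top",):
    c=capture(n); cv2.imwrite("pics/t4.png",cv2.resize(c["image"][180:280,215:315],None,fx=6,fy=6,interpolation=cv2.INTER_CUBIC))
E
```

```text
t 7.775 pos [594.3  46.1  33. ] F [  0.44 -23.74  -0.98] w 41.6
shift mm [ 2.31 -0.45  1.  ] units [ 0.039 -0.008  0.017] rot deg [ 0.03  0.32 -0.01] units [ 0.004  0.04  -0.002]
```

View pics/t4.png

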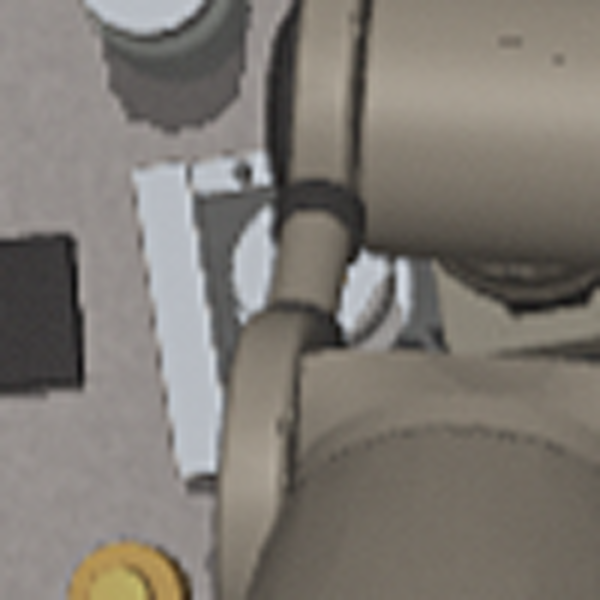

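The foot touches the stop: no gap is visible and the force rose to 24 N. Backing off and lifting to measure the docked burner.

Request:
carry_out(xyz=[[-0.3,0,0],[-0.7,0,0],[-0.5,0,-0.5],[-0.6,0,-0.7],[-0.6,0,-0.7],[-0.6,0,-0.7],[0,0,0]], dr=[[0,0,0],[0,0,0],[0,0,0],[0,0,0],[0,0,0],[0,0,0],[0,0,0]], gripper=1)

```text
time: 8.7
tool_pos: [631.5, -148.2, 192.8]
tcp_rot: [3.134, 0.004, 1.75]
contact_force: [-0.1, 0.8, -1.0]
grip_width: 92.1
```

```bash
python3 - <<'E'
from h import *
plan(dock(0,0),76)
c=capture("top"); cv2.imwrite("pics/t5f.png",c["image"]);cv2.imwrite("pics/t5.png",cv2.resize(c["image"][190:260,225:325],None,fx=8,fy=8,interpolation=cv2.INTER_CUBIC))
c=capture("scene"); cv2.imwrite("pics/s5f.png",c["image"]);cv2.imwrite("pics/s5.png",cv2.resize(c["image"][240:340,260:380],None,fx=6,fy=6,interpolation=cv2.INTER_CUBIC))
E
```

```text
t 8.7 pos [ 631.5 -148.2  192.8] F [-0.06  0.84 -0.95] w 92.1
shift mm [285.11  -4.69 115.61] units [ 4.752 -0.078  1.927] rot deg [ 0.45  0.23 -0.23] units [ 0.056  0.029 -0.029]
```

View pics/t5.png

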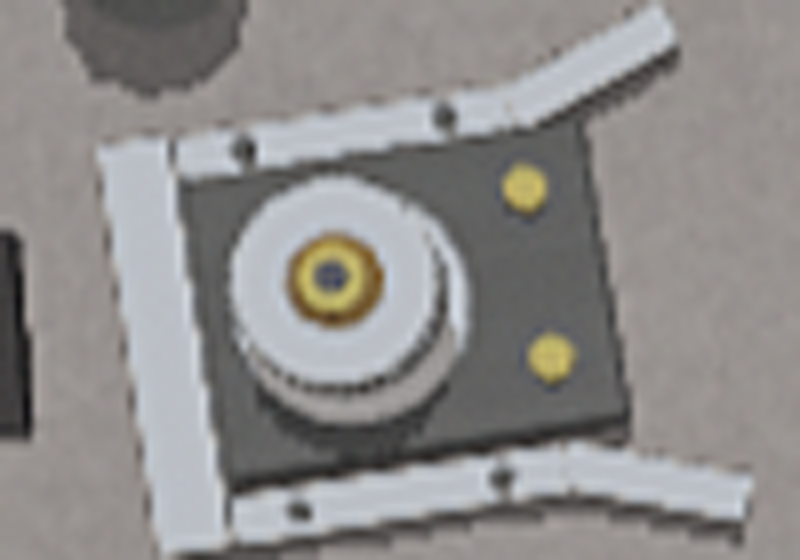

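View pics/s5.png

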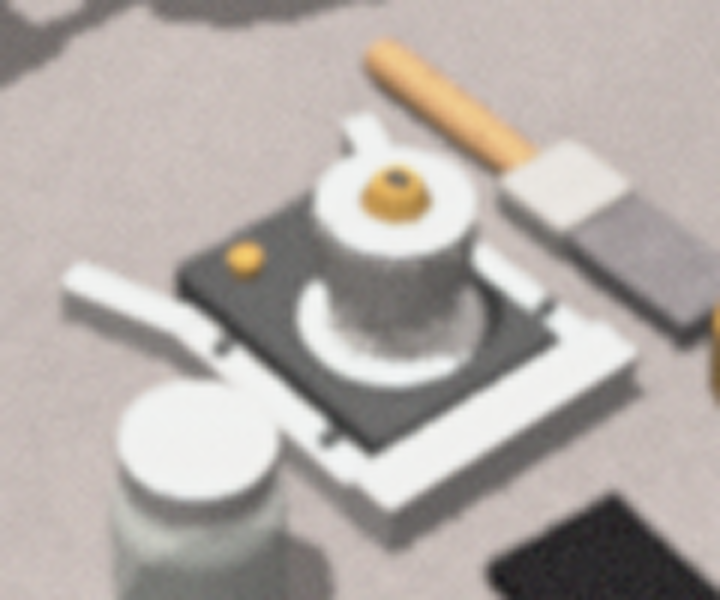

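The foot sits flush with the stop. Its front edge in the top view runs from (180,180) to (232,487), against the bar. I'll triangulate the nozzle at top (331,277) and scene (398,178).

```bash
python3 - <<'E'
from h import *
c=capture("top"); s=capture("scene")
T=lambda X,Y:(225+(X+.5)/8-.5,190+(Y+.5)/8-.5)
S=lambda X,Y:(260+(X+.5)/6-.5,240+(Y+.5)/6-.5)
p,e=two(c,T(331,277),s,S(398,178)); print(p,e,todock(p))
q=onz(c,*T(332,279),98.5); print(q,todock(q))
e=[onz(c,*T(*a),88.5) for a in[(230,281),(437,281),(333,177),(333,386)]]
print(np.array(e).round(1), todock(np.mean(e,0)),np.mean(e,0))
f=np.array([onz(c,*T(*a),30) for a in[(182,182),(580,123),(629,410),(232,487)]]); print([np.linalg.norm(f[i]-f[i-1]) for i in range(4)]); a=(f[0]-f[1])+(f[3]-f[2]);th=np.arctan2(a[1],a[0]);o=f.mean(0)+15*np.array([np.cos(th),np.sin(th)]);print(th,o,todock(o))
plan(q,76)
E
```

```text
[578.27695203 130.76561586 100.00465271] 0.4705225054611352 [-0.64153254 -1.0781195 ]
[578.11910161 130.50058263] [-0.87337319 -0.87462679]
[[578.3 159.5]
 [579.4 102.7]
 [607.7 132.1]
 [549.8 130.4]] [-0.34617101 -1.669838  ] [578.80495904 131.16383416]
[np.float64(90.35490124073532), np.float64(117.02397486447545), np.float64(85.40429247002152), np.float64(116.77622878223923)]
1.7615307079633606 [578.24966831 130.65191882] [-0.74835631 -1.03057898]
t 8.9 pos [ 628.7 -144.   187.1] F [-0.2   0.61 -0.36] w 91.6
shift mm [278.85   0.46 111.68] units [4.648 0.008 1.861] rot deg [-0.14 -0.12 -0.01] units [-0.017 -0.015 -0.001]
```

Request:
carry_out(xyz=[[0.8,0,0],[0.9,0,0],[0.9,0,0],[0.9,0,0],[0.7,0,0],[0.4,0,0],[0,0,0.4],[0,0,0]], dr=[[0,0,0],[0,0,0],[0,0,0],[0,0,0],[0,0,0],[0,0,0],[0,0,0],[0,0,0]])

```text
time: 9.9
tool_pos: [577.2, 127.4, 162.0]
tcp_rot: [-3.135, -0.001, 1.755]
contact_force: [1.2, 0.6, -0.3]
grip_width: 92.1
```

```bash
python3 - <<'E'
from h import *
plan([578.3,130.8],78)
E
```

```text
t 9.9 pos [577.2 127.4 162. ] F [ 1.24  0.58 -0.28] w 92.1
shift mm [ 3.1   2.19 83.97] units [0.052 0.036 1.4  ] rot deg [-0.36 -0.04  0.06] units [-0.044 -0.005  0.008]
```

Request:
carry_out(xyz=[[0,0,0],[0,0,0.5],[0,0,0.5],[0,0,0.35],[0,0,0],[0,0,0]], dr=[[0,0,0],[0,0,0],[0,0,0],[0,0,0],[0,0,0],[0,0,0]])

```text
time: 10.65
tool_pos: [580.3, 126.1, 85.0]
tcp_rot: [3.14, 0.0, 1.753]
contact_force: [-0.0, 0.2, 0.4]
grip_width: 91.7
```

```bash
python3 - <<'E'
from h import *
plan([578.3,130.8],78)
E
```

```text
t 10.65 pos [580.3 126.1  85. ] F [-0.04  0.18  0.42] w 91.7
shift mm [ 5.   -1.13  6.97] units [ 0.083 -0.019  0.116] rot deg [ 0.11  0.01 -0.08] units [ 0.014  0.002 -0.01 ]
```

Request:
carry_out(xyz=[[0.08,-0.02,0.1],[0,0,0],[0,0,0]], dr=[[0,0,0],[0,0,0],[0,0,0]])

```text
time: 11.02
tool_pos: [577.5, 130.8, 78.0]
tcp_rot: [3.141, 0.0, 1.753]
contact_force: [-0.1, -0.3, 0.4]
grip_width: 91.6
```

Request:
carry_out(xyz=[[0,0,0],[0,0,0],[0,0,0],[0,0,0]], dr=[[0,0,0],[0,0,0],[0,0,0],[0,0,0]], gripper=-1)

```text
time: 11.52
tool_pos: [577.5, 130.7, 77.7]
tcp_rot: [3.141, 0.0, 1.753]
contact_force: [0.4, -0.5, -0.6]
grip_width: 57.4
```

```bash
python3 - <<'E'
from h import *
plan([578.3,130.8],78)
c=capture("scene"); cv2.imwrite("pics/s6.png",cv2.resize(c["image"][200:340,240:400],None,fx=4,fy=4,interpolation=cv2.INTER_CUBIC))
E
```

```text
t 11.525 pos [577.5 130.7  77.7] F [ 0.37 -0.52 -0.56] w 57.4
shift mm [-0.03  0.82 -0.28] units [-0.     0.014 -0.005] rot deg [ 0.01  0.01 -0.06] units [ 0.001  0.001 -0.007]
```

View pics/s6.png

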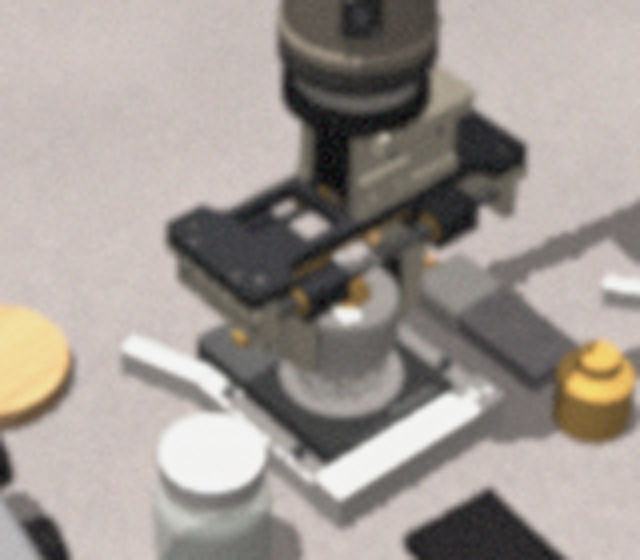

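The collar is held between the pads at width 57.4 and the foot is still flush with the bar. I'll press down gently to feel for the pins.

Request:
carry_out(xyz=[[0,0,0.03],[0,0,0.03],[0,0,0]], dr=[[0,0,0],[0,0,0],[0,0,0]])

```text
time: 11.95
tool_pos: [577.5, 130.7, 75.3]
tcp_rot: [3.141, 0.0, 1.753]
contact_force: [-3.2, -0.8, 11.1]
grip_width: 57.3
```

Resting on the pins: 11 N after 2.4 mm. I'll turn in 12° steps, watching for a drop.

Request:
carry_out(xyz=[[0,0,0],[0,0,0],[0,0,0]], dr=[[0,0,0.5],[0,0,0.5],[0,0,0.5]])

```text
time: 12.32
tool_pos: [578.3, 130.7, 75.4]
tcp_rot: [3.139, 0.0, 1.542]
contact_force: [-0.6, -0.3, 8.2]
grip_width: 57.4
```

Request:
carry_out(xyz=[[0,0,0],[0,0,0],[0,0,0]], dr=[[0,0,0.5],[0,0,0.5],[0,0,0.5]])

```text
time: 12.7
tool_pos: [578.4, 130.6, 75.4]
tcp_rot: [3.139, -0.001, 1.332]
contact_force: [0.0, -0.9, 8.9]
grip_width: 57.5
```

Request:
carry_out(xyz=[[0,0,0],[0,0,0],[0,0,0]], dr=[[0,0,0.5],[0,0,0.5],[0,0,0.5]])

```text
time: 13.08
tool_pos: [578.3, 130.7, 75.4]
tcp_rot: [3.139, -0.001, 1.123]
contact_force: [-0.6, -0.4, 9.0]
grip_width: 57.3
```

```bash
python3 -c "
from plant import get_obs
o=get_obs();print(o['moment'],o['joint_positions'][5])"
```

```text
[-0.09384437  0.09882201  0.06468603] 0.5415595433221239
```

Request:
carry_out(xyz=[[0,0,0],[0,0,0],[0,0,0]], dr=[[0,0,0.5],[0,0,0.5],[0,0,0.5]])

```text
time: 13.45
tool_pos: [578.4, 130.8, 75.4]
tcp_rot: [3.139, -0.002, 0.913]
contact_force: [0.2, -0.8, 8.0]
grip_width: 57.4
```

Request:
carry_out(xyz=[[0,0,0],[0,0,0],[0,0,0]], dr=[[0,0,0.5],[0,0,0.5],[0,0,0.5]])

```text
time: 13.82
tool_pos: [577.8, 130.9, 75.2]
tcp_rot: [3.141, -0.001, 0.704]
contact_force: [-2.3, 0.9, 9.0]
grip_width: 57.3
```

Request:
carry_out(xyz=[[0,0,0],[0,0,0],[0,0,0]], dr=[[0,0,0.5],[0,0,0.5],[0,0,0.5]])

```text
time: 14.2
tool_pos: [577.9, 131.1, 74.5]
tcp_rot: [3.141, -0.002, 0.494]
contact_force: [0.7, 2.2, 1.4]
grip_width: 57.5
```

The height fell to 74.5 and the force to 1.4 N, so the keyways have found the pins. Pushing down now.

Request:
carry_out(xyz=[[0,0,0.03],[0,0,0.03],[0,0,0]], dr=[[0,0,0],[0,0,0],[0,0,0]])

```text
time: 14.58
tool_pos: [577.9, 131.0, 70.5]
tcp_rot: [3.141, -0.001, 0.497]
contact_force: [2.3, 2.5, 2.6]
grip_width: 57.5
```

```bash
python3 -c "
from plant import get_obs
o=get_obs();print(o['moment'],o['tool_pos'],o['contact_force'])"
```

```text
[ 0.40893839 -0.39500434 -0.02137241] [577.91316199 130.95526593  70.54516027] [2.34910195 2.53359811 2.58685435]
```

Request:
carry_out(xyz=[[0,0,0.04],[0,0,0.04],[0,0,0.02],[0,0,0]], dr=[[0,0,0],[0,0,0],[0,0,0],[0,0,0]])

```text
time: 15.08
tool_pos: [577.9, 130.9, 64.6]
tcp_rot: [3.141, -0.001, 0.497]
contact_force: [3.7, 3.6, 3.6]
grip_width: 57.3
```

Request:
carry_out(xyz=[[0,0,0.03],[0,0,0],[0,0,0]], dr=[[0,0,0],[0,0,0],[0,0,0]])

```text
time: 15.45
tool_pos: [577.9, 130.9, 63.6]
tcp_rot: [3.141, -0.002, 0.497]
contact_force: [1.6, 2.0, 9.5]
grip_width: 57.6
```

```bash
python3 - <<'E'
from h import *
plan([578,130.9],63.7,0.497)
print(get_obs()["moment"])
for n,(a,b,e,f) in {"scene":(200,340,240,400),"top":(170,275,215,355)}.items():
    c=capture(n); cv2.imwrite(f"pics/{n}7.png",cv2.resize(c["image"][a:b,e:f],None,fx=4,fy=4,interpolation=cv2.INTER_CUBIC))
E
```

```text
t 15.45 pos [577.9 130.9  63.6] F [1.62 1.99 9.47] w 57.6
shift mm [ 0.05  0.04 -0.09] units [ 0.001  0.001 -0.002] rot deg [ 0.03 -0.09 -0.02] units [ 0.004 -0.011 -0.003]
[ 0.57362922 -0.21696392 -0.02140485]
```

View pics/scene7.png

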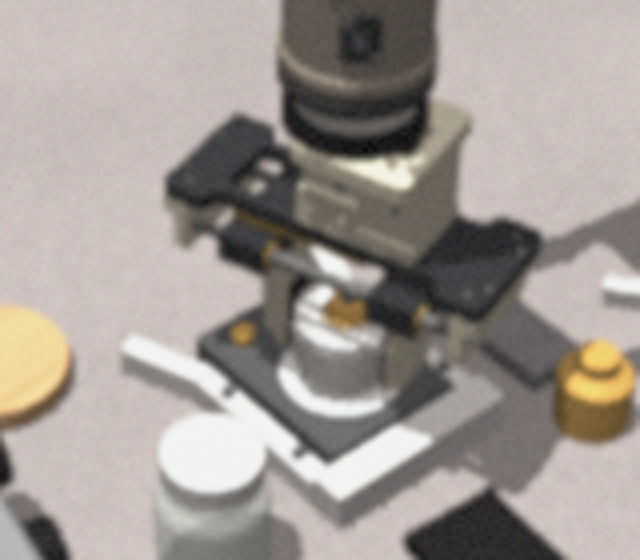

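View pics/top7.png

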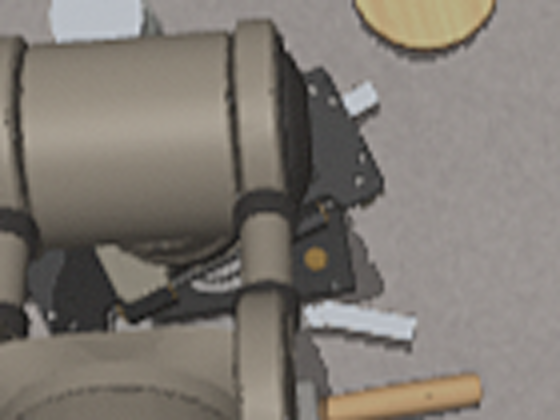

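The collar is home: 14.1 mm below rest, with the force rising past the spring's 5 N. The foot is still flush with the stop. I'll add a little preload and check that it holds steady.

Request:
carry_out(xyz=[[0,0,0.02],[0,0,0],[0,0,0],[0,0,0],[0,0,0],[0,0,0]], dr=[[0,0,0],[0,0,0],[0,0,0],[0,0,0],[0,0,0],[0,0,0]])

```text
time: 16.3
tool_pos: [578.0, 130.9, 63.6]
tcp_rot: [3.141, -0.002, 0.497]
contact_force: [-1.3, 3.2, 16.6]
grip_width: 57.2
```

The height holds at 63.6 while the force rose to 16.6 N, so the collar is on its hard stop. Handing in.

```bash
python3 -c "
from plant import close_job
print(close_job())"
```

```text
the job is handed in; nothing more can be done
None
```

I docked the burner and handed the job in with the gripper still holding the collar pushed home. It took about 16 s of the 58 s, and no verdict was reported.

- **Docking:** I pushed the foot's rear face with the fingers part open until the foot met the end stop. Contact showed as a 24 N rise, with no gap in the top view. After backing off, two-view measurements put the foot and collar about 1 mm from my estimate of the dock's origin.
- **Collar:** I gripped it, pressed it onto the pins (about 2 mm down at 8–11 N) and turned it about 72° until it dropped. I then pushed it 14.1 mm below rest.
- **Last checks:** Adding 1.2 mm of push left the height at 63.6 mm while the force rose from 9.5 to 16.6 N, so the collar is on its hard stop. The grip width stayed at about 57 mm, and the foot still looked flush with the stop in the scene view.
- **Bystanders:** The ones visible in the last pictures looked unmoved. I did not measure their positions, and the bottle and wrench were outside those crops.
- **Small disagreements:** The tool position at the stop was about 2 mm from my dock estimate, which is about the calibration error. The early push briefly reached 21 N before settling to about 4–8 N. A small sideways force of about 3 N remained at the end.

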